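# Open the push-to-open crampon spares cupboard

## Robot

A 6-joint arm with a two-finger parallel gripper is mounted at the origin on the work surface. World frame = base frame: x ahead of the robot, y to its left, z up, the work surface at z = 0. Lengths are in m, angles in degrees, forces in N, time in s.
With the tool pointing down it reaches from about 0.325 to 0.775 m from the base axis. Payload 5.5 kg.
Tool frame: the origin (TCP) lies midway between the tips of the shut fingers; the grasp point (between the pads) lies 19 mm behind it; z points along the fingers, y is the line along which they close (so a half turn about z gives the same grasp; the last joint's range is limited). The gripper opens to 85 mm and grips with 20 to 120 N. Pads are 22 mm wide; open, the fingers measure 114 mm over their backs; the gripper's body (76 mm by 85 mm) begins 54 mm behind the grasp point. The pads swing forward as they close: fully open they stand 13 mm farther back than shut.
Start: joints at [65.334, 5.22, 70.514, -0, 104.267, -3.249], TCP at [0.219, 0.559, 0.231] pointing down, gripper open.
Joint ranges: [-164.24, 164.24], [-49.07, 125.15], [9.68, 141.18], [-86.29, 266.29], [3.28, 154.24], [-151.56, 151.56]. Speed limits (degrees/s): [147.25, 147.25, 172.46, 180, 180, 180].

## Interface

Orientations are given as a 3x3 rotation matrix whose columns are the frame's x, y, z axes.
In Python, from workcell import telemetry, viewer, ticket gives the robot as it stands. The module is installed in compiled form; this text tells all that it offers.
- The arm moves only by the tool move_arm, never from a script. Its argument "plan" is one flat list of numbers, 6 for each row, row after row: the shift along the tool's x, y, z in units of 60 cm (1.0 is 60 cm), then the turn, a rotation vector about the tool's x, y, z in units of 2 rad (1.0 is 2 rad). In form: [tx, ty, tz, rx, ry, rz, tx, ty, tz, rx, ry, rz, ...]. A call has 1 to 8 rows; each row is the pose to reach, as a shift and turn from the pose commanded when the call began, along the tool's axes at that moment; what a row does not reach only later rows make up. A row lasts 1/10 s, in which the tool goes at most 50 mm and 8.59 degrees, less where a joint would pass 70% of its speed; a pose out of reach is approached as far as the arm can. A call with a number of a shift or a turn outside -1 to 1 is refused whole. A call with a gripper value outside its range is refused whole. "gripper" is the opening, from 0 (shut) to 1 (fully open), set as the call begins (left out, the last holds). The fingers move at their own pace and stop on an object; "force" is the grip in N (left out, the last holds). Time passes only in rows, so rows that repeat a pose let the fingers close. It gives the time, the measured TCP pose, the force, the opening and the grip force at its end, in the units of the state.
- telemetry.state(): the state, without advancing time (a new reading comes with each control period).
- viewer.get_image(name): name is "side" or "top"; returns the picture (384x512x3 uint8, blue, green, red); there is no depth.
- viewer.camera_params(name): a dict with "fx", "fy", "cx", "cy" (pixels), "rvec" (rotation vector, rad) and "tvec" (3), from world to camera coordinates, as OpenCV has them. Camera axes: x right, y down, z forward; pixel columns grow to the right and rows downward; lengths in m; the calibration is good to about 2 mm. A picture is of the moment at which its call begins. camera_params takes no time and is no camera call.
- ticket.finish_job(): hands the job in; it is judged then, once.
The state is a dict: "time": time; "joints": joint angles; "joint_velocities": joint speeds; "effort": joint torques, N m; "position": TCP position; "eef_rot": TCP orientation; "ft_force": force on the tool from outside, world axes, zero at the start; "moment": the same for the moment, N m; "width": finger opening in m; "gripper_force": force on a finger pad.
Only numpy, scipy, OpenCV 4.12 (cv2) and the standard library are available. Lean on these libraries where they do the work, as an engineer would, in place of code of your own. Each camera call takes 0.05 s, during which the arm holds its last target. There are 200 camera calls.

## Task

Open the crampon spares cupboard, the one with the yellow door. It has no handle: press the door near its free edge until the push catch lets go and take the hand away so that it springs ajar by itself, then, with the fingertips behind its free edge, push it wide open, about square to the cupboard. Only press and push, do not pinch the door; keep the blue door shut and leave the things on the bench where they are.

Things in the scene. Friction and masses are not known exactly. Their poses are not given: they have to be found in the camera images.
- yellow_cupboard: The yellow-door cupboard: white sheet steel box, 170 wide x 170 deep x 160 mm high, fixed on a steel plinth 45 mm high, 10 mm beside an equal one with a blue door (either may be the left one). Origin at the centre of its underside. Axes: x level from the door into the cupboard, y to its left as seen from in front (the robot's side), z up. Its open front is at x = -85 mm.
- yellow_hinge (a point): Hinge line of the yellow door (fixed; cupboard's axes), 126 mm above the cupboard's underside, 13 mm in front of its front rim. The door hangs on its left edge: shut, it runs 166 mm from here along -y to its free edge. It is 14 mm thick, half on either side of the hinge line; its upper edge is 30 mm above this point, its lower edge 122 mm below; the cupboard's top is 34 mm above.
- yellow_door (a joint): Opening angle of the yellow door, rad: 0 shut, grows as the free edge swings out of the cupboard (to -x), stop at 1.8. Shut, a push catch holds it, so pulling does not open it. Released and let go, a spring plunger pushes it in about 1 s to about 0.35 rad, the free edge then some 55 mm out. From there it turns with light friction, stays where left, and does not latch again if pushed back.
- yellow_front: Outer sheet of the yellow door; moves with it. Origin: press point on the outer surface, 140 mm from the hinge line, 26 mm from the free edge, 30 mm below the upper edge. Axes as the cupboard's when shut (x inwards, y towards the hinge, z up), turning with the door. Pressed here with 4 to 5 N it yields; the catch is released after 3 mm, the firm stop is at 5 mm. Then back off 100 mm.
- yellow_back: White inner sheet of the yellow door; moves with it. Origin on the inner surface right behind the press point, 14 mm from it; same axes, x pointing off the inner surface. At 30 to 70 mm below the door's upper edge nothing else is behind the door near its free edge (catch and plunger sit near the cupboard's floor).
- blue_door (a joint): Opening angle of the blue door, rad: 0 shut. Same cupboard, size, hinge side and push catch as the yellow one.
- tin: Round tin with a twist cap, 65 mm across, 36 mm high, standing on the bench; origin at the centre of its underside. Doors pass above it (their lower edges are 49 mm above the bench).
- carabiner: Black locking carabiner, 120 x 60 mm, 15 mm thick, lying on the bench; origin near its middle at bench height.
- balling_plate: Yellow aluminium crampon anti-balling plate, 102 x 70 mm, 13 mm high, lying on the bench; origin near its middle, underside.
- helmet_clip: Blue plastic helmet clip, 36 x 22 mm, 15 mm high, lying on the bench beside the plinth; origin at the centre of its underside.

How it is judged:
By the outcome, as a careful person would: the job done as asked, in the order asked, and still so for the second after the job is handed in, with the robot touching nothing.
It also fails if it takes over 45 s, if anything falls off the work surface, if the arm or the gripper's body presses on something with over 40 N, if the wrist force passes 120 N, or if a joint passes its speed limit or range.

## Working session

There is one attempt and no reset: what is moved stays moved. The work goes in short steps, Python scripts to look and compute and a tool call to move; the robot and the scene stay as the last step left them, time stands still between calls to the robot, and variables do not carry over. Pictures are saved under pics/ and viewed, at most 10 in all, crops included, and the job is handed in when it is done.

Besides the shell and the picture viewer there is one more tool, called after "Call:" in YAML: its name, and indented under it one key for each argument. move_arm: Moves the arm, as the interface text tells. Its arguments: {"type":"object","properties":{"plan":{"type":"array","items":{"type":"number"}},"gripper":{"type":"number"},"force":{"type":"number"}},"required":["plan"]}

```bash
mkdir -p pics; ls; python3 - <<'E'
from workcell import telemetry, viewer
import cv2,numpy as np
for n in("side","top"):
    cv2.imwrite(f"pics/{n}0.png",viewer.get_image(n)); p=viewer.camera_params(n); print(n,p)
    R=cv2.Rodrigues(np.array(p["rvec"],float))[0]; print("pos",-R.T@np.array(p["tvec"]).ravel(), "fwd",R[2])
s=telemetry.state();print(s["time"],s["position"],np.round(s["eef_rot"],3),s["ft_force"])
E
```

```text
pics
side {'fx': 399.73341502334347, 'fy': 399.73341502334347, 'cx': 268.90254158407754, 'cy': 190.31755428199418, 'rvec': array([ 2.19054015, -0.39673024,  0.16605503]), 'tvec': array([-0.5127248 ,  0.28092658,  1.20342531])}
pos [ 0.23404652 -0.92224342  0.94059993] fwd [ 0.25805958  0.75290925 -0.60541962]
top {'fx': 467.9748195099777, 'fy': 467.9748195099777, 'cx': 261.54258446380027, 'cy': 192.29997904151364, 'rvec': array([ 2.12920035, -2.13938123,  0.20153869]), 'tvec': array([0.06194396, 0.59070275, 1.22214686])}
pos [0.36714873 0.07452522 1.30616138] fwd [ 0.17568561 -0.01208662 -0.98437212]
0.1 [0.2189879  0.5583227  0.23021691] [[-0.931  0.365 -0.001]
 [ 0.365  0.931 -0.002]
 [ 0.    -0.002 -1.   ]] [-0.06155349 -0.16619118 -1.4121119 ]
```

View pics/side0.png

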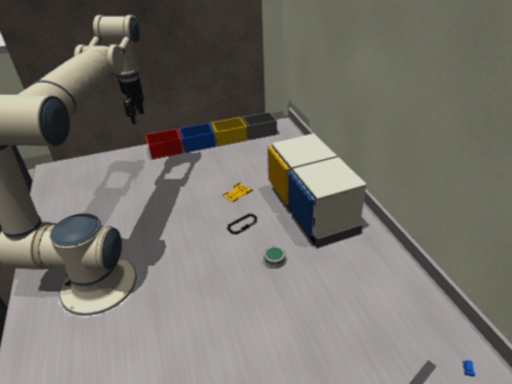

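View pics/top0.png

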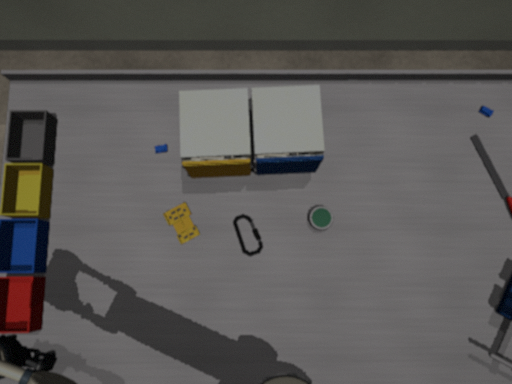

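The side view shows the two cupboards at about (315,185), with yellow farther from the camera. In the top view yellow is the left one (cols 180–250, door at row ~170), its free edge at col ~250 next to blue. The tin (320,217), carabiner (248,235), plate (182,222) and clip (161,148) are clear of the press point.

```bash
cat > h.py <<'E'
from workcell import telemetry, viewer
import cv2,numpy as np
def ray(n,uv,z):
    p=viewer.camera_params(n);R=cv2.Rodrigues(np.array(p["rvec"],float))[0];c=-R.T@np.array(p["tvec"]).ravel()
    uv=np.atleast_2d(uv);d=np.c_[(uv[:,0]-p["cx"])/p["fx"],(uv[:,1]-p["cy"])/p["fy"],np.ones(len(uv))]@R
    return c+d*((z-c[2])/d[:,2])[:,None]
def proj(n,P):
    p=viewer.camera_params(n);K=np.array([[p["fx"],0,p["cx"]],[0,p["fy"],p["cy"]],[0,0,1]])
    return cv2.projectPoints(np.array(P,float).reshape(-1,1,3),p["rvec"],p["tvec"],K,None)[0].reshape(-1,2)
E
python3 - <<'E'
from h import *
im=cv2.imread("pics/top0.png");hsv=cv2.cvtColor(im,cv2.COLOR_BGR2HSV)
print(hsv[120,215],hsv[120,285],hsv[60,100],hsv[120,350], hsv[120,247:256].tolist())
h,s,v=cv2.split(hsv)
m=((v>175)).astype(np.uint8); m[:80]=0;m[190:]=0;m[:,:170]=0;m[:,340:]=0
for c in cv2.findContours(m,0,1)[0]:
    if cv2.contourArea(c)<500: continue
    r=cv2.minAreaRect(c);b=cv2.boxPoints(r);w=ray("top",b,.205)
    print("white",cv2.contourArea(c),b.round(1).tolist(),w.round(4).tolist(), np.linalg.norm(w-np.roll(w,1,0),axis=1).round(3))
for nm,lo,hi in(("y",15,35),("b",95,125)):
    m=((h>lo)&(h<hi)&(s>110)).astype(np.uint8);m[:140]=0;m[185:]=0;m[:,:172]=0;m[:,340:]=0
    cs=cv2.findContours(m,0,1)[0];c=max(cs,key=cv2.contourArea);b=cv2.boxPoints(cv2.minAreaRect(c))
    print(nm,cv2.contourArea(c),b.round(1).tolist(),ray("top",b,.201).round(4).tolist())
cv2.imwrite("pics/crop.png",cv2.resize(im[80:190,170:335],None,fx=4.5,fy=4.5,interpolation=cv2.INTER_NEAREST))
E
```

```text
[ 39  13 142] [ 42   9 142] [21 43 78] [170   7 109] [[45, 11, 143], [40, 12, 129], [40, 9, 83], [0, 17, 30], [90, 13, 20], [30, 4, 66], [36, 11, 115], [42, 9, 138], [45, 11, 142]]
y 973.0 [[181.89999389648438, 161.10000610351562], [250.0, 158.0], [250.6999969482422, 174.39999389648438], [182.60000610351562, 177.5]] [[0.642, 0.2536, 0.201], [0.6493, 0.0886, 0.201], [0.6083, 0.0869, 0.201], [0.6013, 0.2508, 0.201]]
b 837.5 [[256.3999938964844, 158.5], [322.0, 155.6999969482422], [322.6000061035156, 170.39999389648438], [257.1000061035156, 173.3000030517578]] [[0.6479, 0.0729, 0.201], [0.6545, -0.0869, 0.201], [0.6177, -0.0874, 0.201], [0.6112, 0.0715, 0.201]]
```

View pics/crop.png

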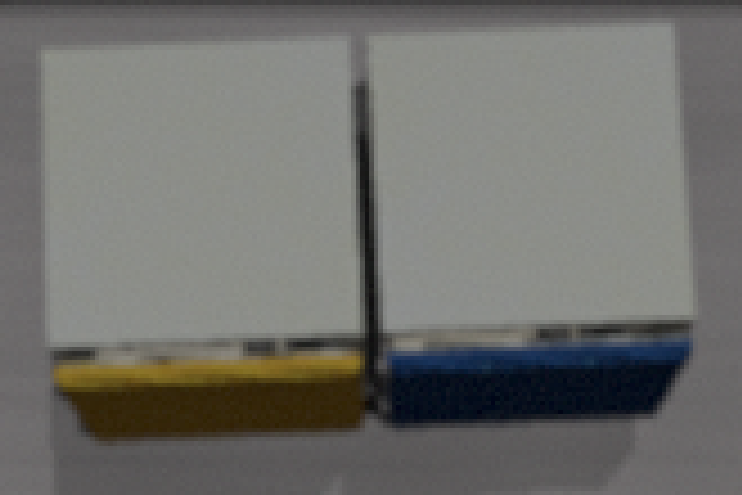

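The crop shows both doors shut. Yellow's bright upper edge runs from (54,378) to (362,366) in crop pixels, with the free edge at crop col 362. The box top corners are at about (42,48), (350,38), (48,346) and (362,335).

```bash
python3 - <<'E'
from h import *
im=cv2.imread("pics/top0.png");h,s,v=cv2.split(cv2.cvtColor(im,cv2.COLOR_BGR2HSV))
m=((v>125)&(s<30)).astype(np.uint8);m[:80]=0;m[157:]=0;m[:,:172]=0;m[:,330:]=0
m=cv2.morphologyEx(m,cv2.MORPH_OPEN,np.ones((5,5)))
for c in cv2.findContours(m,0,1)[0]:
    if cv2.contourArea(c)<500: continue
    w=ray("top",c.reshape(-1,2),.205)[:,:2].astype(np.float32);r=cv2.minAreaRect(w);print("top",r,cv2.boxPoints(r).round(4).tolist())
cr=lambda a:np.array(a)/4.5+[170,80]-.4
print("crop box",ray("top",cr([(42,48),(350,38),(48,346),(362,335)]),.205).round(4).tolist())
print("door top: back L,R front L,R",ray("top",cr([(54,367),(362,355),(57,390),(362,377)]),.201).round(4).tolist())
print("front bottom",ray("top",cr([(98,441),(362,428)]),.049).round(4).tolist())
E
```

```text
top ((0.7406476140022278, 0.17676684260368347), (0.16878874599933624, 0.16921497881412506), 2.5278682708740234) [[0.6525999903678894, 0.25760000944137573], [0.660099983215332, 0.0885000005364418], [0.8287000060081482, 0.09600000083446503], [0.8212000131607056, 0.26499998569488525]]
top ((0.7489722371101379, -0.0035832002758979797), (0.16806653141975403, 0.1688546985387802), 2.5883560180664062) [[0.6611999869346619, 0.07699999958276749], [0.6687999963760376, -0.0917000025510788], [0.8367000222206116, -0.08410000056028366], [0.8291000127792358, 0.08460000157356262]]
crop box [[0.8217, 0.2646, 0.205], [0.8273, 0.0947, 0.205], [0.6524, 0.2571, 0.205], [0.658, 0.0883, 0.205]]
door top: back L,R front L,R [[0.6418, 0.2542, 0.201], [0.6479, 0.0884, 0.201], [0.6291, 0.2523, 0.201], [0.6357, 0.0884, 0.201]]
front bottom [[0.6332, 0.2511, 0.049], [0.6407, 0.0904, 0.049]]
```

```bash
cat >> h.py <<'E'
from scipy.spatial.transform import Rotation as Ro
PSI=np.radians(2.54);CX=np.array([np.cos(PSI),np.sin(PSI),0]);CY=np.array([-CX[1],CX[0],0]);O=np.array([.7406,.1768,.045])
def cup(x,y,z): return O+x*CX+y*CY+[0,0,z]
def tocup(p): d=np.array(p)-O; return np.array([d@CX,d@CY,d[2]])
def tool(tilt=0,turn=0):   # tilt: tip leads into the cupboard; turn: with the door (deg, clockwise from above)
    z=np.sin(np.radians(tilt))*CX+np.array([0,0,-np.cos(np.radians(tilt))]);y=CY
    return Ro.from_euler('z',-turn,degrees=True).as_matrix()@np.c_[np.cross(y,z),y,z]
def row(P,R,P0=None,R0=None):
    s=telemetry.state();P0=np.array(s["position"]) if P0 is None else P0;R0=np.array(s["eef_rot"]) if R0 is None else R0
    return np.r_[R0.T@(np.array(P)-P0)/.6,Ro.from_matrix(R0.T@R).as_rotvec()/2].round(4).tolist()
E
python3 - <<'E'
from h import *
print(cup(-.176,-.057,.126), row(cup(-.176,-.057,.186),tool(15)))
E
```

```text
[0.56729898 0.11205624 0.171     ] [-0.812, -0.4804, -0.0005, -0.0283, -0.1292, -0.2078]
```

Call:
move_arm:
  plan: [-0.812,-0.48,0,-0.028,-0.129,-0.208,-0.812,-0.48,0,-0.028,-0.129,-0.208,-0.812,-0.48,0,-0.028,-0.129,-0.208,-0.812,-0.48,0,-0.028,-0.129,-0.208,-0.812,-0.48,0,-0.028,-0.129,-0.208,-0.812,-0.48,0,-0.028,-0.129,-0.208,-0.812,-0.48,0,-0.028,-0.129,-0.208,-0.812,-0.48,0,-0.028,-0.129,-0.208]
  gripper: 0

```text
time: 0.9
position: [0.466, 0.2416, 0.231]
eef_rot: [[-0.965, -0.045, 0.259], [-0.043, 0.999, 0.013], [-0.259, 0.001, -0.966]]
ft_force: [1.2, -0.3, 0.6]
width: -0.0
gripper_force: 0.0
```

```bash
python3 - <<'E'
from h import *
s=telemetry.state();print(s["time"],s["position"],s["joints"],s["width"],s["ft_force"])
print(row(cup(-.176,-.057,.126),tool(15)))
E
```

```text
0.9 [0.46595124 0.24158099 0.23101933] [ 27.7516673  -18.76574153  93.85350849  -6.26528185  91.226747
 -65.71279009] -2.2882069218951597e-05 [ 1.24703284 -0.26669769  0.60774629]
[-0.1277, -0.2234, 0.1375, 0.0007, 0.0002, 0.0002]
```

Call:
move_arm:
  plan: [-0.128,-0.223,0.1375,0,0,0,-0.128,-0.223,0.1375,0,0,0,-0.128,-0.223,0.1375,0,0,0,-0.128,-0.223,0.1375,0,0,0,-0.128,-0.223,0.1375,0,0,0,-0.128,-0.223,0.1375,0,0,0]

```text
time: 1.5
position: [0.5665, 0.1137, 0.1706]
eef_rot: [[-0.965, -0.043, 0.257], [-0.042, 0.999, 0.013], [-0.257, 0.001, -0.966]]
ft_force: [0.7, 0.2, 0.0]
width: -0.0004
gripper_force: 0.0
```

```bash
python3 - <<'E'
from h import *
s=telemetry.state();print(s["time"],s["position"],tocup(s["position"]),s["ft_force"])
print("40mm fwd",row(cup(-.136,-.057,.124),tool(15)))
a=viewer.get_image("top");b=viewer.get_image("side")
cv2.imwrite("pics/near.png",np.hstack([cv2.resize(a[70:250,150:350],(400,360)),cv2.resize(b[110:280,200:390],(400,360))]))
E
```

```text
1.5 [0.5664801  0.11372539 0.17060882] [-0.1767441  -0.0552962   0.12560882] [0.71841552 0.21889793 0.03506169]
40mm fwd [-0.0649, -0.0028, 0.0201, 0.0006, -0.0007, -0.0006]
```

View pics/near.png

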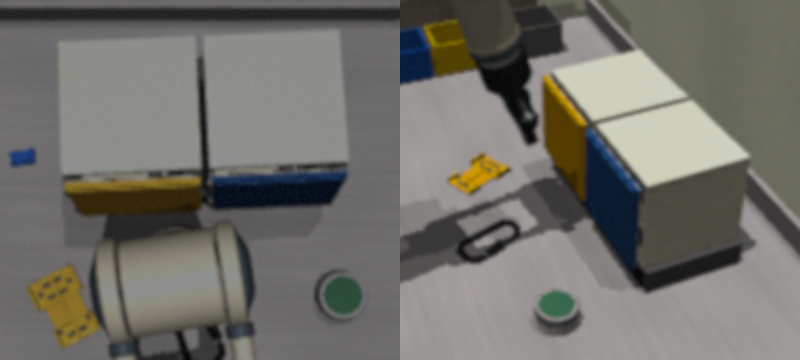

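Both doors are shut; the fingertips at (530,135) in the right half stand in front of the yellow door's upper free corner. Now I'll approach.

Call:
move_arm:
  plan: [-0.04,-0.001,0.011,0,0,0,-0.072,-0.003,0.0195,0,0,0,-0.08,-0.003,0.0215,0,0,0,-0.08,-0.003,0.0215,0,0,0,-0.08,-0.003,0.0215,0,0,0]

```text
time: 2.1
position: [0.6158, 0.1152, 0.1717]
eef_rot: [[-0.965, -0.046, 0.259], [-0.044, 0.999, 0.013], [-0.259, 0.001, -0.966]]
ft_force: [0.2, -0.3, -0.2]
width: -0.0001
gripper_force: 0.0
```

Call:
move_arm:
  plan: [-0.0032,0,0.0009,0,0,0,-0.0065,0,0.0017,0,0,0,-0.0097,0,0.0026,0,0,0,-0.0129,0,0.0034,0,0,0,-0.0129,0,0.0034,0,0,0]

```text
time: 2.6
position: [0.6247, 0.1148, 0.1713]
eef_rot: [[-0.965, -0.045, 0.259], [-0.043, 0.999, 0.013], [-0.259, 0.001, -0.966]]
ft_force: [0.5, -0.8, -0.2]
width: 0.0004
gripper_force: 0.0
```

Call:
move_arm:
  plan: [-0.0032,0,0.0009,0,0,0,-0.0032,0,0.0009,0,0,0]

```text
time: 2.8
position: [0.6267, 0.1148, 0.1712]
eef_rot: [[-0.965, -0.045, 0.259], [-0.043, 0.999, 0.013], [-0.259, 0.001, -0.966]]
ft_force: [0.2, -1.1, 0.1]
width: 0.0001
gripper_force: 0.0
```

Call:
move_arm:
  plan: [-0.0032,0,0.0009,0,0,0,-0.0032,0,0.0009,0,0,0]

```text
time: 3.0
position: [0.6283, 0.115, 0.1712]
eef_rot: [[-0.965, -0.045, 0.258], [-0.043, 0.999, 0.013], [-0.258, 0.001, -0.966]]
ft_force: [-2.0, -0.5, 0.9]
width: -0.0
gripper_force: 1.3
```

Call:
move_arm:
  plan: [-0.0032,0,0.0009,0,0,0,-0.0032,0,0.0009,0,0,0]

```text
time: 3.2
position: [0.6303, 0.115, 0.1712]
eef_rot: [[-0.965, -0.045, 0.258], [-0.043, 0.999, 0.013], [-0.258, 0.001, -0.966]]
ft_force: [-3.1, -1.2, 2.1]
width: 0.0001
gripper_force: 1.8
```

Call:
move_arm:
  plan: [-0.0024,0,0.0006,0,0,0,-0.0024,0,0.0006,0,0,0]

```text
time: 3.4
position: [0.632, 0.115, 0.1712]
eef_rot: [[-0.965, -0.045, 0.259], [-0.043, 0.999, 0.012], [-0.259, 0.001, -0.966]]
ft_force: [-5.0, -0.9, 1.0]
width: 0.0003
gripper_force: 1.9
```

Call:
move_arm:
  plan: [-0.0016,0,0.0004,0,0,0,-0.0016,0,0.0004,0,0,0]

```text
time: 3.6
position: [0.633, 0.1151, 0.1712]
eef_rot: [[-0.965, -0.045, 0.259], [-0.043, 0.999, 0.013], [-0.259, 0.001, -0.966]]
ft_force: [-3.6, -1.1, 0.4]
width: 0.0001
gripper_force: 1.8
```

Call:
move_arm:
  plan: [-0.0012,0,0.0003,0,0,0,-0.0012,0,0.0003,0,0,0]

```text
time: 3.8
position: [0.6336, 0.1151, 0.1713]
eef_rot: [[-0.965, -0.045, 0.259], [-0.043, 0.999, 0.013], [-0.259, 0.001, -0.966]]
ft_force: [-4.0, -1.2, 0.5]
width: 0.0002
gripper_force: 2.2
```

Travel is about 5 mm, so I'll back off 100 mm.

Call:
move_arm:
  plan: [0.08,0,-0.0215,0,0,0,0.161,0,-0.043,0,0,0,0.161,0,-0.043,0,0,0,0.161,0,-0.043,0,0,0,0.161,0,-0.043,0,0,0,0.161,0,-0.043,0,0,0,0.161,0,-0.043,0,0,0,0.161,0,-0.043,0,0,0]

```text
time: 4.6
position: [0.5344, 0.1107, 0.171]
eef_rot: [[-0.965, -0.045, 0.258], [-0.043, 0.999, 0.013], [-0.259, 0.001, -0.966]]
ft_force: [-0.9, 0.4, 0.4]
width: -0.0002
gripper_force: 0.0
```

Call:
move_arm:
  plan: [0,0,0,0,0,0,0,0,0,0,0,0,0,0,0,0,0,0,0,0,0,0,0,0,0,0,0,0,0,0,0,0,0,0,0,0]

```text
time: 5.2
position: [0.5338, 0.1108, 0.1713]
eef_rot: [[-0.965, -0.045, 0.259], [-0.043, 0.999, 0.013], [-0.259, 0.001, -0.966]]
ft_force: [-0.1, -0.1, -0.7]
width: 0.0004
gripper_force: 0.0
```

```bash
python3 - <<'E'
from h import *
a=viewer.get_image("top");b=viewer.get_image("side")
cv2.imwrite("pics/top2.png",a);cv2.imwrite("pics/side2.png",b)
cv2.imwrite("pics/ajar.png",np.hstack([cv2.resize(a[70:250,150:350],(400,360)),cv2.resize(b[110:280,200:390],(400,360))]))
for t in(.3,.35,.4):
    f=cup(-.098-.166*np.sin(t),.083-.166*np.cos(t),.156);g=f+.007*(np.cos(t)*CX-np.sin(t)*CY);print(t,f.round(4),proj("top",f),proj("side",f),proj("top",g))
E
```

```text
0.3 [0.597  0.0948 0.201 ] [[247.43680785 179.01940923]] [[272.50964089 170.31279038]] [[248.16931107 176.26803764]]
0.35 [0.5891 0.0971 0.201 ] [[246.48318849 182.26696719]] [[269.97826878 170.455175  ]] [[247.35723288 179.54755704]]
0.4 [0.5812 0.0998 0.201 ] [[245.36253912 185.47236335]] [[267.44072453 170.52591796]] [[246.37643768 182.79196363]]
```

View pics/ajar.png

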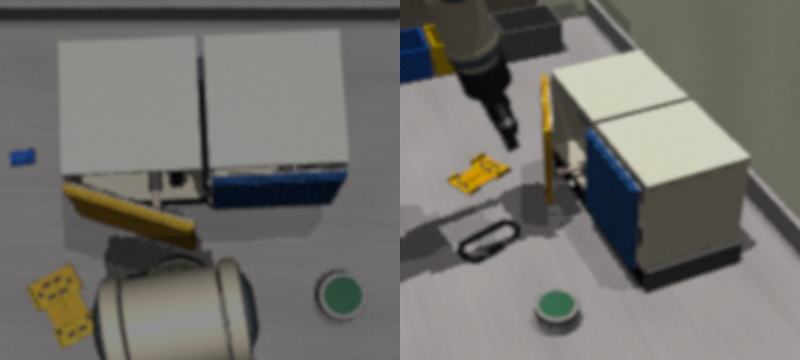

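The door stands ajar: its upper free corner is at about (247,182) in the full top view, which matches 0.35 rad. Blue is still shut. Next I'll raise the tool, set it upright and go over the gap.

```bash
python3 - <<'E'
from h import *
P0=np.array(telemetry.state()["position"]);R0=np.array(telemetry.state()["eef_rot"])
a=tocup(P0);print(a)
print(row(cup(a[0]-.02,a[1],.225),tool(0,20)),row(cup(-.113,-.055,.225),tool(0,20)))
E
```

```text
[-0.20952722 -0.05681173  0.12626075]
[-0.0105, 0.0002, -0.1676, 0.0235, 0.1297, 0.1737] [-0.198, 0.0031, -0.1172, 0.0235, 0.1297, 0.1737]
```

Call:
move_arm:
  plan: [-0.01,0,-0.168,0.0235,0.13,0.174,-0.01,0,-0.168,0.0235,0.13,0.174,-0.01,0,-0.168,0.0235,0.13,0.174,-0.01,0,-0.168,0.0235,0.13,0.174,-0.198,0.003,-0.117,0.0235,0.13,0.174,-0.198,0.003,-0.117,0.0235,0.13,0.174,-0.198,0.003,-0.117,0.0235,0.13,0.174,-0.198,0.003,-0.117,0.0235,0.13,0.174]

```text
time: 6.1
position: [0.6313, 0.1166, 0.2658]
eef_rot: [[-0.954, 0.299, -0.005], [0.299, 0.954, -0.001], [0.005, -0.002, -1.0]]
ft_force: [0.0, -0.5, -0.1]
width: -0.0
gripper_force: 0.0
```

Call:
move_arm:
  plan: [0,0,0,0,0,0,0,0,0,0,0,0]

```text
time: 6.3
position: [0.6292, 0.1168, 0.2706]
eef_rot: [[-0.954, 0.3, 0.0], [0.3, 0.954, 0.0], [-0.0, 0.0, -1.0]]
ft_force: [-0.7, -0.6, -0.5]
width: 0.0001
gripper_force: 0.0
```

```bash
python3 - <<'E'
from h import *
s=telemetry.state();print(s["time"],tocup(s["position"]),s["ft_force"])
print(row(cup(-.113,-.055,.225),tool(0,20)),row(cup(-.113,-.055,.115),tool(0,20)))
a=viewer.get_image("top");b=viewer.get_image("side")
cv2.imwrite("pics/over.png",np.hstack([cv2.resize(a[70:250,150:350],(400,360)),cv2.resize(b[110:280,200:390],(400,360))]))
E
```

```text
6.3 [-0.11394436 -0.05496421  0.22564802] [-0.72231397 -0.55252075 -0.47939296]
[-0.0015, 0.0005, 0.0011, 0.0002, 0.0001, 0.0002] [-0.0014, 0.0004, 0.1844, 0.0002, 0.0001, 0.0002]
```

View pics/over.png

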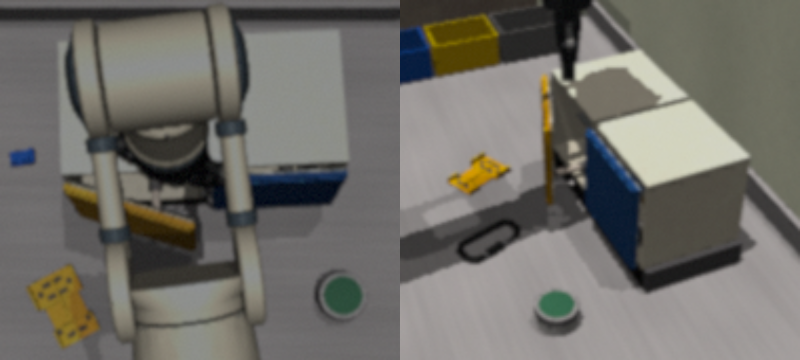

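The fingers stand above the gap between the ajar door and the rim (right half, tip at (568,78)). I'll descend gently.

Call:
move_arm:
  plan: [-0.001,0,0.04,0,0,0,-0.001,0,0.08,0,0,0,-0.001,0,0.11,0,0,0,-0.001,0,0.13,0,0,0,-0.001,0,0.14,0,0,0,-0.001,0,0.14,0,0,0]

```text
time: 7.0
position: [0.6303, 0.1166, 0.1857]
eef_rot: [[-0.954, 0.301, -0.001], [0.301, 0.954, 0.0], [0.001, -0.0, -1.0]]
ft_force: [-0.2, 0.1, -0.4]
width: 0.0001
gripper_force: 0.0
```

Call:
move_arm:
  plan: [0,0,0.015,0,0,0,0,0,0.03,0,0,0,0,0,0.044,0,0,0,0,0,0.044,0,0,0]

```text
time: 7.4
position: [0.63, 0.1165, 0.1572]
eef_rot: [[-0.954, 0.301, -0.004], [0.301, 0.954, -0.0], [0.004, -0.001, -1.0]]
ft_force: [-0.2, 0.3, 0.2]
width: 0.0
gripper_force: 0.0
```

```bash
cat >> h.py <<'E'
def behind(phi,r=.138,d=.019,z=.112):
    return cup(-.098-r*np.sin(phi)+d*np.cos(phi),.083-r*np.cos(phi)-d*np.sin(phi),z),tool(0,np.degrees(phi))
def arc(a,b,n): 
    for p in np.linspace(a,b,n): print([round(v,3) for v in row(*behind(p))])
E
python3 -c "
from h import *
print(tocup(telemetry.state()['position']));arc(.25,.75,8)"
```

```text
[-0.11317524 -0.05534664  0.11216754]
[0.001, -0.0, 0.0, -0.001, -0.002, -0.05]
[0.017, -0.004, 0.0, -0.001, -0.002, -0.014]
[0.034, -0.006, 0.0, -0.001, -0.002, 0.022]
[0.05, -0.007, 0.001, -0.001, -0.002, 0.057]
[0.067, -0.007, 0.001, -0.001, -0.002, 0.093]
[0.083, -0.005, 0.001, -0.001, -0.002, 0.129]
[0.1, -0.003, 0.001, -0.001, -0.002, 0.164]
[0.116, 0.001, 0.001, -0.001, -0.002, 0.2]
```

Call:
move_arm:
  plan: [0.008,-0.002,0,0,-0.002,-0.01,0.017,-0.004,0,0,-0.002,-0.01,0.034,-0.006,0,0,-0.002,0.022,0.05,-0.007,0,0,-0.002,0.057,0.067,-0.007,0,0,-0.002,0.093,0.083,-0.005,0,0,-0.002,0.129,0.1,-0.003,0,0,-0.002,0.164,0.116,0.001,0,0,-0.002,0.2]

```text
time: 8.2
position: [0.5639, 0.1382, 0.1603]
eef_rot: [[-0.759, 0.651, 0.004], [0.651, 0.759, -0.002], [-0.004, 0.001, -1.0]]
ft_force: [-1.2, -0.5, -0.8]
width: 0.0002
gripper_force: 0.2
```

```bash
python3 -c "
from h import *
print(tocup(telemetry.state()['position']));arc(.82,1.25,8)
cv2.imwrite('pics/mid.png',np.hstack([cv2.resize(viewer.get_image('top')[70:250,150:350],(400,360)),cv2.resize(viewer.get_image('side')[110:280,200:390],(400,360))]))"
```

```text
[-0.17820916 -0.03074755  0.11533616]
[0.016, -0.002, 0.005, 0.001, 0.002, 0.034]
[0.03, -0.002, 0.005, 0.001, 0.002, 0.064]
[0.044, -0.002, 0.005, 0.001, 0.002, 0.095]
[0.059, -0.001, 0.005, 0.001, 0.002, 0.126]
[0.073, 0.001, 0.005, 0.001, 0.002, 0.157]
[0.087, 0.004, 0.005, 0.001, 0.002, 0.187]
[0.101, 0.008, 0.005, 0.001, 0.002, 0.218]
[0.114, 0.013, 0.005, 0.001, 0.002, 0.249]
```

View pics/mid.png

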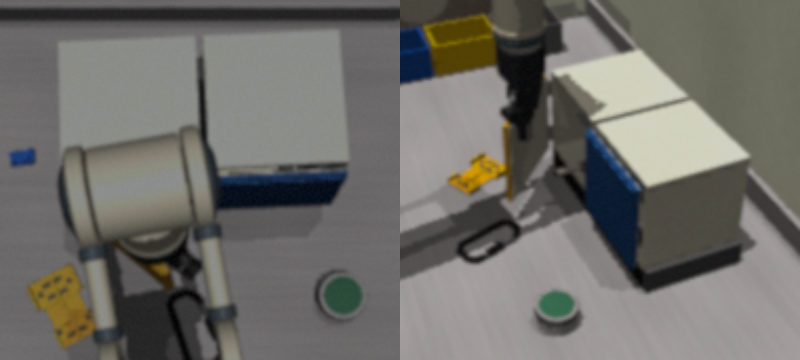

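The door is swinging: its free edge is at (510,155) in the right half, with the fingertips behind it at (520,130). I'll continue.

Call:
move_arm:
  plan: [0.016,-0.002,0.003,0,0,0.034,0.03,-0.002,0.003,0,0,0.064,0.044,-0.002,0.003,0,0,0.095,0.059,-0.001,0.003,0,0,0.126,0.073,0.001,0.003,0,0,0.157,0.087,0.004,0.003,0,0,0.187,0.101,0.008,0.003,0,0,0.218,0.114,0.013,0.003,0,0,0.249]

```text
time: 9.1
position: [0.5178, 0.1884, 0.1591]
eef_rot: [[-0.359, 0.933, 0.005], [0.933, 0.359, -0.001], [-0.003, 0.004, -1.0]]
ft_force: [-1.7, -1.6, 3.7]
width: -0.0001
gripper_force: 0.3
```

```bash
python3 -c "
from h import *
print(tocup(telemetry.state()['position']));arc(1.3,1.54,7)"
```

```text
[-0.22204978  0.02148984  0.11410627]
[0.012, -0.003, 0.004, 0.002, 0.002, 0.026]
[0.021, -0.003, 0.003, 0.002, 0.002, 0.046]
[0.03, -0.004, 0.003, 0.002, 0.001, 0.066]
[0.04, -0.004, 0.003, 0.002, 0.001, 0.086]
[0.049, -0.003, 0.003, 0.002, 0.001, 0.106]
[0.058, -0.002, 0.003, 0.002, 0.001, 0.126]
[0.068, -0.001, 0.003, 0.002, 0.001, 0.146]
```

Call:
move_arm:
  plan: [0.012,-0.003,0,0,0,0.026,0.021,-0.003,0,0,0,0.046,0.03,-0.004,0,0,0,0.066,0.04,-0.004,0,0,0,0.086,0.049,-0.003,0,0,0,0.106,0.058,-0.002,0,0,0,0.126,0.065,-0.001,0,0,0,0.14,0.068,-0.001,0,0,0,0.146]

```text
time: 9.9
position: [0.5029, 0.2266, 0.159]
eef_rot: [[-0.077, 0.997, 0.006], [0.997, 0.077, -0.001], [-0.001, 0.006, -1.0]]
ft_force: [-0.8, -0.4, 5.5]
width: 0.0001
gripper_force: 0.0
```

```bash
python3 -c "
from h import *
s=telemetry.state();print(tocup(s['position']),s['ft_force'],s['joints'])
a=viewer.get_image('top');b=viewer.get_image('side')
cv2.imwrite('pics/end.png',np.hstack([cv2.resize(a[70:250,150:350],(400,360)),cv2.resize(b[110:280,200:390],(400,360))]))
for t in (1.3,1.4,1.5,1.57):
    f=cup(-.098-.166*np.sin(t),.083-.166*np.cos(t),.156);q=proj('side',f)[0];k=proj('top',f)[0];print(t,k,q,'in pic',(k-[150,70])*2,(q-[200,110])*[400/190,360/170]+[400,0])
"
```

```text
[-0.23522099  0.0602454   0.11401462] [-0.82435066 -0.36304389  5.51664009] [20.81381123 -2.63663869 85.79682966 -0.15816601 96.55421758 16.40307411]
1.3 [201.27602591 227.1680555 ] [229.42914462 160.59095253] in pic [102.55205181 314.33611101] [461.95609393 107.13378184]
1.4 [194.45572292 229.03537823] [226.96268819 158.47928321] in pic [ 88.91144585 318.07075645] [456.76355409 102.66201151]
1.5 [187.48842391 230.22096938] [224.96302107 156.2557178 ] in pic [ 74.97684782 320.44193876] [452.55372857  97.95328476]
1.57 [182.56383504 230.6374268 ] [223.84703604 154.64749329] in pic [ 65.12767008 321.27485361] [450.2042864   94.54763286]
```

View pics/end.png

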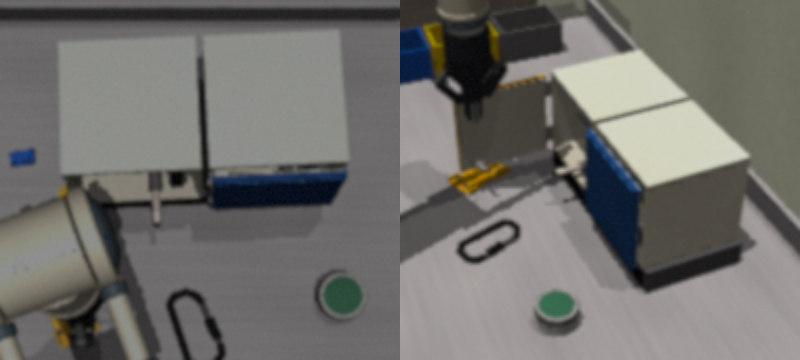

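The door is nearly square, with its free upper corner at about (457,92) in the right half, so ~1.5 rad. There is a small upward force on the tool, so I'll lift a little, move off the sheet and go up.

Call:
move_arm:
  plan: [0,0,-0.008,0,0,0,-0.01,0,-0.016,0,0,0,-0.05,0,-0.016,0,0,0,-0.08,0,-0.016,0,0,0,-0.1,0,-0.08,0,0,0,-0.1,0,-0.16,0,0,0,-0.1,0,-0.2,0,0,0,-0.1,0,-0.2,0,0,0]

```text
time: 10.8
position: [0.5076, 0.1661, 0.2829]
eef_rot: [[-0.075, 0.997, 0.011], [0.997, 0.075, 0.0], [-0.001, 0.011, -1.0]]
ft_force: [0.8, 0.2, -0.5]
width: -0.0003
gripper_force: 0.0
```

Call:
move_arm:
  plan: [-0.2,0.0,0,0,0,0,-0.2,0.0,0,0,0,0,-0.2,0,0,0,0,0,-0.2,0,0,0,0,0,-0.2,0,0,0,0,0]

```text
time: 11.3
position: [0.5152, 0.0467, 0.2767]
eef_rot: [[-0.074, 0.997, 0.001], [0.997, 0.074, -0.001], [-0.001, 0.001, -1.0]]
ft_force: [0.3, 0.9, 0.1]
width: -0.0005
gripper_force: 0.0
```

```bash
python3 -c "
from h import *
s=telemetry.state();print(s['time'],s['position'],s['ft_force'])
a=viewer.get_image('top');b=viewer.get_image('side')
cv2.imwrite('pics/end2.png',np.hstack([cv2.resize(a[70:250,150:350],(400,360)),cv2.resize(b[110:280,200:390],(400,360))]))
"
```

```text
11.3 [0.51523971 0.04668372 0.27668953] [0.32179689 0.92037393 0.06074239]
```

View pics/end2.png

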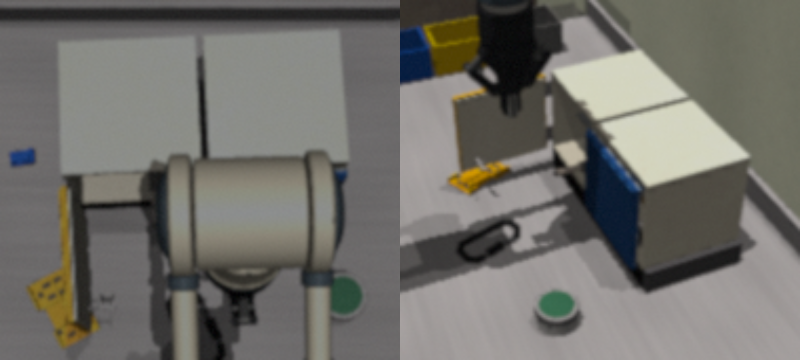

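The door stands open, its free upper edge at about (70,320) in the left half, so ~1.53 rad. Blue is shut, the bench items look undisturbed and the robot is clear.

```bash
python3 -c "
from workcell import ticket
print(ticket.finish_job())"
```

```text
the job is handed in; nothing more can be done
None
```

The yellow door was pressed, sprang ajar by itself and was then pushed open to about 1.53 rad (nearly square); the blue door stayed shut, the bench items look unmoved in the last picture, and the job was handed in with the robot clear at about 11 s (no verdict was returned).

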